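# Lock a bench pin onto its keyhole mount

### The arm

A 6-joint arm with a two-finger parallel gripper is mounted at the origin on the work surface. World frame = base frame: x ahead of the robot, y to its left, z up, the work surface at z = 0. Lengths are in m, angles in rad, forces in N, time in s.
With the tool pointing down it reaches from about 0.425 to 1.125 m from the base axis. Payload 14.9 kg.
Tool frame: the origin (TCP) lies at the very end of the fingers, on their centre line; the grasp point (between the pads) lies 19 mm behind it; z points along the fingers, y is the line along which they close (so a half turn about z gives the same grasp; the last joint's range is limited). The gripper opens to 91 mm and grips with 3 to 60 N. Pads are 32 mm wide; open, the fingers measure 118 mm over their backs; the gripper's body (76 mm by 178 mm) begins 60 mm behind the grasp point.
Start: joints at [1.315, 0.379, 1.734, -0, 1.028, -0.033], TCP at [0.155, 0.683, 0.181] pointing down, gripper open.
Joint ranges: [-2.77, 2.77], [-0.74, 2.19], [0, 2.66], [-1.06, 4.2], [0.31, 2.87], [-3.08, 3.08]. Speed limits (rad/s): [1.89, 1.89, 2.39, 3.14, 3.14, 3.14].

### API

Orientations are given as a unit quaternion [x, y, z, w].
In Python, from workcell import r, read_camera, calibration gives the robot as it stands.
- The arm moves only by the tool step_arm, never from a script. Its arguments are lists of equal length, an entry for each row: "translation": the shift along the tool's x, y, z in mm, a list of three; "twist": the turn, a rotation vector about the tool's x, y, z in degrees, a list of three. In form: {"translation": [[tx, ty, tz], ...], "twist": [[rx, ry, rz], ...]}. A call has 1 to 12 rows; each row is the pose to reach, as a shift and turn from the pose commanded when the call began, along the tool's axes at that moment; what a row does not reach only later rows make up. A row lasts 1/12 s, in which the tool goes at most 41.7 mm and 7.16 degrees, less where a joint would pass 70% of its speed; a pose out of reach is approached as far as the arm can. A call with a gripper value outside its range is refused whole. "grip" is the opening in per cent of the stroke, from 0 (shut) to 100 (fully open), set as the call begins (left out, the last holds). The fingers move at their own pace and stop on an object; the grip force is fixed at half the most. Time passes only in rows, so rows that repeat a pose let the fingers close. It gives the time, the measured TCP pose, the force, the opening and the grip force at its end, in the units of the state.
- r.read_state(): the state, without advancing time (a new reading comes with each control period).
- read_camera(name): name is "scene" or "top" or "wrist"; returns the picture (384x512x3 uint8, red, green, blue); there is no depth.
- calibration(name): a dict with "vfov" (degrees; the focal length in pixels is half the picture's height over the tangent of half this angle, whatever the lens; pixels are square), "cx", "cy" (the principal point, pixels), "rvec" (rotation vector, rad) and "tvec" (3), from world to camera coordinates, as OpenCV has them. Camera axes: x right, y down, z forward; pixel columns grow to the right and rows downward; lengths in m; the calibration is good to about 2 mm. A picture is of the moment at which its call begins: read the wrist's pose just before it. calibration takes no time and is no camera call; for the wrist camera it gives the pose at the moment of the call.
- r.job_done(): hands the job in; it is judged then, once.
The state is a dict: "time_s": time; "joint_positions": joint angles; "joint_velocities": joint speeds; "joint_torque": joint torques, N m; "tool_pos": TCP position; "ee_rot": TCP orientation; "wrist_force": force on the tool from outside, world axes, zero at the start; "wrist_torque": the same for the moment, N m; "opening": finger opening in m; "finger_force": force on a finger pad.
Only numpy, scipy, OpenCV 4.12 (cv2) and the standard library are available. Lean on these libraries where they do the work, as an engineer would, in place of code of your own. Each camera call takes 0.05 s, during which the arm holds its last target. There are 200 camera calls.

### The job

Pick up the wooden bench pin and fit it to its mount on the jeweller's bench: set its steel plate down over the two screw heads so that they come up through the round holes, then slide it along away from the tongue end until it is fully home under the heads and the red lock pin springs up behind it, and let go. The mount's screws are only roughly where the mount says, so feel for them and go gently: never push the plate against the mount with more than 40 N. Leave the dish, brick, tray and file where they are.

Things in the scene. Friction and masses are not known exactly. Their poses are not given: they have to be found in the camera images.
- bench_pin: Wooden bench pin on a steel plate, 0.28 to 0.48 kg, lying flat on the bench. Origin: centre of the plate's underside, z up. Plate 80 (x) x 116 (y) x 5 mm. A flat V-notched wooden tongue, 40 mm wide, 5 to 15 mm above the underside, reaches to x = -86 mm.
- pin_grip (a point): Point in the wooden grip block standing on the plate's middle: 36 mm above the bench pin's origin, same axes. Block 60 (x) x 28 (y) mm, top 48 mm above the plate's underside. Grip it across y here; keep the fingertips 13 mm or more above the underside so they pass over the screw heads.
- pin_holes (a point): Midway between the plate's two round holes, at its underside: x = +8 mm from the bench pin's origin. Hole centres 40 mm to either side in y, through, diameter 17 mm. From each a 10 mm wide slot runs to -x; a screw's shank meets the slot's end 16 mm from the hole's centre, so with the screws in the holes the plate slides 16 mm to its own +x (away from the tongue) to be home.
- mount: Low metal mount fixed to the bench. Origin: centre of its underside; z up; its x is the way the bench pin slides. Dark base 156 (x) x 150 (y) x 10 mm; on it a bright screw plate 112 x 136 mm, top 16 mm above the bench, on which the fitted bench pin lies, axes along the mount's.
- mount_screws (a point): NOMINAL middle of the two screws, 26.5 mm above the bench (top of heads), over the mount's origin. The screw plate with screws and lock pin is clamped, not to move in use, anywhere up to 15 mm off along the mount's x; NOT reported. Screws 40 mm to either side in y: brass heads 14 mm across, 4 mm thick, 1 mm bevel; shanks 7 mm; 6.5 mm between screw plate and heads.
- mount_front (a point): Middle of the +x edge of the mount's dark base, 78 mm from its origin, 10 mm above the bench. The bench pin is fitted with its tongue pointing away from this edge.
- lock_pin (a joint): Red sprung lock pin, 8 mm across, 30 mm to +y and 37.8 mm to -x of the screws' true middle; stands 4 mm above the screw plate. Value in m: 0 up, 0.004 with the plate lying on it; spring 1.8 N up, 2.4 N down. When the bench pin is home (against the slots' ends; 1.8 mm to spare) it springs up behind the plate's -x edge and locks it.
- dish: White porcelain bowl, 100 mm wide, 40 mm high; origin at the centre of its underside. Leave alone.
- brick: White soldering brick, 80 (x) x 110 (y) x 45 mm; origin at the centre of its underside. Leave alone.
- tray: Small black tray, 90 (x) x 110 (y) x 18 mm; origin at the centre of its underside. Leave alone.
- file: Slim file lying flat along its x, 160 mm long, 12 mm high, wooden handle to -x; origin at bench height at its middle. Leave alone.
Not all that is in view belongs to the job. Leave any turquoise or yellow look-alike of the bench_pin alone. Leave any purple look-alike of the mount alone.

How it is judged:
On the way, in this order (a step that is already met when the one before it is completed fails the run):
1. the plate lies flat on the mount with the screw heads through it, pressing the lock pin down (z of bench_pin in the frame of mount between 0.0145 and 0.0178 m and y of bench_pin in the frame of mount between -0.004 and 0.004 m and angle between bench_pin's own z axis and vertical below 0.05 rad and angle between the x axis of bench_pin and the x axis of mount, either way round below 0.1 rad and x of mount_front in the frame of bench_pin above 0 m and value of joint lock_pin above 0.003 m and x of bench_pin in the frame of mount below 0.023 m), for 0.1 s.
2. the plate has been slid home under the heads and the lock pin has sprung up behind it (z of bench_pin in the frame of mount between 0.0145 and 0.0178 m and y of bench_pin in the frame of mount between -0.004 and 0.004 m and angle between bench_pin's own z axis and vertical below 0.05 rad and angle between the x axis of bench_pin and the x axis of mount, either way round below 0.1 rad and x of mount_front in the frame of bench_pin above 0 m and value of joint lock_pin below 0.001 m and x of bench_pin in the frame of mount between -0.01 and 0.025 m), for 0.2 s.
At the end, for the whole second after the job is handed in: The plate lies flat on the screw plate (origin 14.5 to 17.8 mm above the bench, tilt under 0.05 rad), within 4 mm in y and 0.1 rad in yaw of the mount, its origin at x = -10 to 25 mm in the mount's frame, tongue to -x, lock pin up (under 1 mm), at rest and released (all of step 2 and linear speed of bench_pin below 0.01 m/s); the robot touches nothing.
It fails at once if the bench pin is pushed against the mount with more than 40 N (contact force between bench_pin and mount above 40 N).
It fails at once if the dish is disturbed (moved more than 15 mm) (distance of dish from where it was at the start of the episode above 0.015 m).
It fails at once if the brick is disturbed (moved more than 15 mm) (distance of brick from where it was at the start of the episode above 0.015 m).
It fails at once if the tray is disturbed (moved more than 15 mm) (distance of tray from where it was at the start of the episode above 0.015 m).
It fails at once if the file is disturbed (moved more than 15 mm) (distance of file from where it was at the start of the episode above 0.015 m).
It also fails if it takes over 72 s, if anything falls off the work surface, if the arm or the gripper's body presses on something with over 40 N, if the wrist force passes 120 N, or if a joint passes its speed limit or range.

## Working session

There is one attempt and no reset: what is moved stays moved. The work goes in short steps, Python scripts to look and compute and a tool call to move; the robot and the scene stay as the last step left them, time stands still between calls to the robot, and variables do not carry over. Pictures are saved under pics/ and viewed, at most 12 in all, crops included, and the job is handed in when it is done.

Besides the shell and the picture viewer there is one more tool, called after "Emit:" by a JSON object that holds its "name" and its "arguments", one argument or row to a line. step_arm: Moves the arm, as the interface text tells. Its arguments: {"type":"object","properties":{"translation":{"type":"array","items":{"type":"array","items":{"type":"number"}}},"twist":{"type":"array","items":{"type":"array","items":{"type":"number"}}},"grip":{"type":"number"}},"required":["translation","twist"]}

```bash
mkdir -p pics
cat > h.py <<'E'
import numpy as np, cv2
from scipy.spatial.transform import Rotation as R
from workcell import r, read_camera, calibration
def cal(n):
    c=calibration(n); f=192/np.tan(np.radians(c['vfov'])/2)
    return c,f,R.from_rotvec(np.array(c['rvec']).ravel()).as_matrix(),np.array(c['tvec']).ravel()
def ray(n,u,v,z,k=None):
    c,f,M,t=k or cal(n)
    d=M.T@np.array([(u-c['cx'])/f,(v-c['cy'])/f,1]); o=-M.T@t
    return o+d*(z-o[2])/d[2]
def proj(n,P,k=None):
    c,f,M,t=k or cal(n); q=(M@np.atleast_2d(P).T).T+t
    return q[:,:2]/q[:,2:]*f+[c['cx'],c['cy']]
def save(n,name):
    im=read_camera(n); cv2.imwrite(f'pics/{name}.png',im[:,:,::-1]); return im
E
python3 - <<'E'
from h import *
s=r.read_state(); print(s['tool_pos'],s['ee_rot'],s['time_s'],s['wrist_force'])
a=save('top','top0');b=save('scene','sc0')
for n in('top','scene'):
    k=cal(n);print(n,calibration(n), -k[2].T@k[3])
E
```

```text
[0.15454953 0.68230742 0.1808154 ] [ 1.11122863e-01  9.93806533e-01 -5.28760429e-04 -6.95542573e-05] 0.0 [ 0.43780829 -0.0099534  -0.73196051]
top {'vfov': 53.29176753593613, 'cx': 261.37755299866865, 'cy': 191.62506404209387, 'rvec': array([ 2.20688705, -2.1475722 ,  0.15128352]), 'tvec': array([-0.03668938,  0.50116574,  1.1002433 ])} [0.3767944  0.0068038  1.14935992]
scene {'vfov': 56.4145502931145, 'cx': 254.45808605655228, 'cy': 195.42507316353144, 'rvec': array([ 2.20224157,  1.38247403, -0.43735058]), 'tvec': array([-0.20869282, -0.36405203,  1.41727888])} [ 1.08770774 -0.28425543  0.95961281]
```

View pics/top0.png

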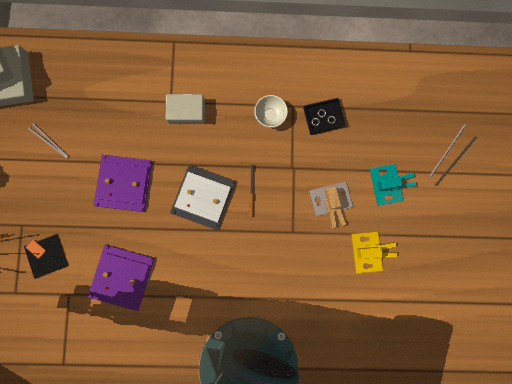

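View pics/sc0.png

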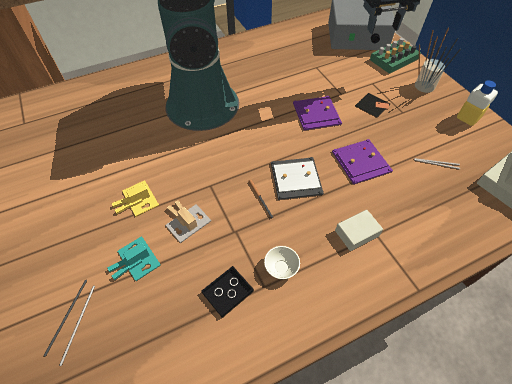

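The top view shows the wooden/steel pin at about (331,202), with a turquoise look-alike at (390,185) and a yellow one at (370,253). The dark mount with the bright plate is at (204,197), with purple look-alikes at (124,184) and (122,278). Wood on steel and dark with bright plate fit the description, so I'll confirm those two in an enlarged crop.

Run:
```python
from h import *
im=cv2.imread('pics/top0.png')
a=cv2.resize(im[155:240,165:245],None,fx=5,fy=5,interpolation=cv2.INTER_CUBIC)
b=cv2.resize(im[165:250,300:360],None,fx=5,fy=5,interpolation=cv2.INTER_CUBIC)
cv2.imwrite('pics/crop0.png',np.hstack([a,b]))
k=cal('top')
for u,v,z in[(331,202,.005),(204,197,.016)]: print(ray('top',u,v,z,k))
```

```text
[ 0.47915529 -0.23453738  0.005     ]
[0.48241253 0.14628327 0.016     ]
```

View pics/crop0.png

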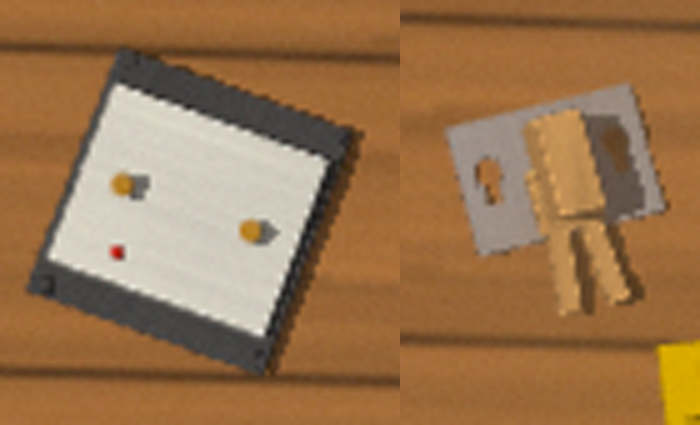

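The crop confirms both. It shows the steel plate with its wooden block, tongue pointing down the picture, and the mount with two brass screws and the red pin at lower left, so mount +x points up the picture. Next I'll fit the poses from the corners and plan a look from near.

```bash
cat >> h.py <<'E'
from scipy.optimize import least_squares
def fit(n,pts3,pix,x0,k=None):
    k=k or cal(n); pts3=np.array(pts3,float)
    def P(p):
        c,s=np.cos(p[2]),np.sin(p[2]); return np.c_[p[0]+c*pts3[:,0]-s*pts3[:,1],p[1]+s*pts3[:,0]+c*pts3[:,1],pts3[:,2]]
    f=lambda p:(proj(n,P(p),k)-pix).ravel()
    o=least_squares(f,x0,loss='soft_l1'); return o.x,f(o.x).reshape(-1,2).round(1)
def go(pos,yaw_y_deg):
    "shift (mm) and twist (deg) in tool axes from the measured pose to TCP pos, tool down, tool y at yaw"
    s=r.read_state(); A=R.from_quat(s['ee_rot']).as_matrix(); a=np.radians(yaw_y_deg)
    y=np.array([np.cos(a),np.sin(a),0]); z=np.array([0,0,-1.]); B=np.c_[np.cross(y,z),y,z]
    return (A.T@(np.array(pos)-s['tool_pos'])*1000).round(2), np.degrees(R.from_matrix(A.T@B).as_rotvec()).round(2)
E
python3 - <<'E'
from h import *
c=lambda u,v:(165+u/5,155+v/5)
m,e=fit('top',[(78,75,10),(78,-75,10),(-78,-75,10),(-78,75,10),]*np.array([.001]),[c(120,50),c(360,130),c(268,372),c(30,290)],[.48,.146,-.36]);print(m,np.degrees(m[2]),e.tolist())
print('screw',[ray('top',*c(u,v),.0265) for u,v in[(122,184),(250,230)]],'red',ray('top',*c(118,252),.02))
d=lambda u,v:(300+(u-400)/5,165+v/5)
p,e=fit('top',[(40,58,5),(40,-58,5),(-40,-58,5),(-40,58,5)]*np.array([.001]),[d(447,130),d(630,85),d(665,208),d(480,255)],[.48,-.23,.26]);print(p,np.degrees(p[2]),e.tolist())
k=cal('wrist'); s=r.read_state(); A=R.from_quat(s['ee_rot']).as_matrix()
print('cam in tool',A.T@(-k[2].T@k[3]-s['tool_pos']),'axes',(A.T@k[2].T).round(3).tolist(),k[1])
print(go([.5,.15,.25],70),go([p[0],p[1],.25],np.degrees(p[2])+90))
E
```

```text
[ 0.48329285  0.14718088 -0.30930396] -17.721811552423226 [[0.4, -0.7], [-0.5, -0.3], [0.2, 0.7], [-0.1, 0.3]]
screw [array([0.49554942, 0.18833126, 0.0265    ]), array([0.47056422, 0.11234947, 0.0265    ])] red [0.4559456  0.18986185 0.02      ]
[ 0.48874866 -0.23490775  0.27242226] 15.608646001294318 [[-0.1, -0.3], [-0.0, -0.5], [0.0, 0.4], [0.1, 0.4]]
cam in tool [ 8.29153564e-02  5.48714095e-05 -2.03010050e-01] axes [[-0.001, -0.957, -0.292], [1.0, -0.001, -0.001], [0.001, -0.292, 0.957]] 306.03385982151104
(array([-454.49, -442.94,  -68.7 ]), array([-0.05,  0.  ,  7.24])) (array([-528.55, -820.82,  -68.35]), array([-5.000e-02, -1.000e-02, -2.837e+01]))
```

Run:
```python
from h import *
print(go([.484,.150,.13],72))
```

```text
(array([-438.89, -446.36,   51.3 ]), array([-0.05,  0.  ,  5.24]))
```

Emit:
{"name": "step_arm", "arguments": {
  "translation": [
    [-40,-40,0],
    [-80,-80,0],
    [-120,-120,0],
    [-160,-160,0],
    [-190,-190,0],
    [-220,-220,0],
    [-250,-250,0],
    [-280,-280,0],
    [-310,-310,0],
    [-340,-340,0],
    [-370,-370,0],
    [-400,-400,0]
  ],
  "twist": [
    [0,0,1],
    [0,0,2],
    [0,0,3],
    [0,0,4],
    [0,0,5],
    [0,0,5.2],
    [0,0,5.2],
    [0,0,5.2],
    [0,0,5.2],
    [0,0,5.2],
    [0,0,5.2],
    [0,0,5.2]
  ]
}}

```text
time_s: 1.1
tool_pos: [0.4219, 0.2578, 0.1815]
ee_rot: [0.156, 0.988, 0.0, 0.0]
wrist_force: [1.3, 1.7, -0.0]
opening: 0.091
finger_force: 0.0
```

Run:
```python
from h import *
print(go([.484,.150,.13],72),r.read_state()['time_s'])
```

```text
(array([-92.34, -83.44,  51.47]), array([0.  , 0.  , 0.04])) 1.1
```

Emit:
{"name": "step_arm", "arguments": {
  "translation": [
    [-30,-27,10],
    [-60,-54,25],
    [-92,-83,40],
    [-92,-83,51],
    [-92,-83,51],
    [-92,-83,51],
    [-92,-83,51]
  ],
  "twist": [
    [0,0,0],
    [0,0,0],
    [0,0,0],
    [0,0,0],
    [0,0,0],
    [0,0,0],
    [0,0,0]
  ]
}}

```text
time_s: 1.68
tool_pos: [0.4831, 0.1532, 0.1309]
ee_rot: [0.156, 0.988, 0.0, 0.0]
wrist_force: [0.3, 0.6, -0.1]
opening: 0.0911
finger_force: 0.0
```

Run:
```python
from h import *
import json
s=r.read_state(); k=cal('wrist'); im=save('wrist','w1')
np.savez('w1.npz',M=k[2],t=k[3]); print(s['tool_pos'],s['time_s'])
g=im[:,:,::-1].copy()
cv2.imwrite('pics/w1b.png',cv2.resize(g,(800,600),interpolation=cv2.INTER_CUBIC))
```

```text
[0.48306257 0.15320093 0.1309358 ] 1.6833
```

View pics/w1b.png

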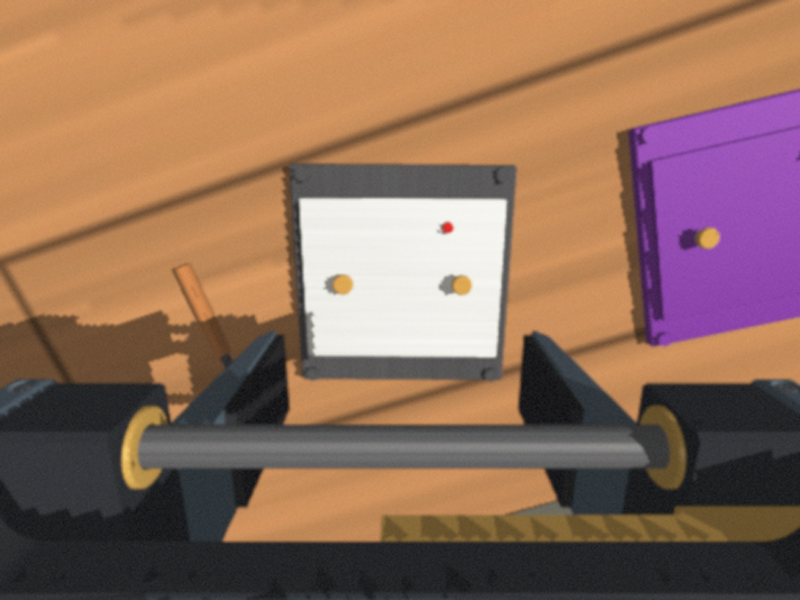

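The wrist view shows the mount: screws at (343,284) and (461,285), red pin at (447,228), base corners (290,165), (516,167), (501,380) and (303,378), in 800×600 pixels. Mount −x is up the picture.

```bash
cat >> h.py <<'E'
def blob(im,mask,u,v,rad=12):
    m=np.zeros(mask.shape,bool); m[int(v-rad):int(v+rad),int(u-rad):int(u+rad)]=1; m&=mask
    ys,xs=np.nonzero(m); return np.array([xs.mean(),ys.mean()]),m.sum()
E
python3 - <<'E'
from h import *
im=cv2.imread('pics/w1.png')[:,:,::-1].astype(int); k=cal('wrist')
br=(im[:,:,0]-im[:,:,2]>70)&(im[:,:,1]-im[:,:,2]>30); rd=(im[:,:,0]-im[:,:,1]>90)
f=.64; S=[]
for u,v in[(343,284),(461,285)]:
    c,n=blob(im,br,u*f,v*f); w=ray('wrist',*c,.0258,k); S.append(w); print(c,n,w)
c,n=blob(im,rd,447*f,228*f); q=ray('wrist',*c,.0198,k); print('red',c,n,q)
S=np.array(S); d=S[1]-S[0]; print('sep',np.linalg.norm(d),'yaw',np.degrees(np.arctan2(-d[0],d[1])),'mid',S.mean(0))
pix=np.array([(290,165),(516,167),(501,380),(303,378)])*f
m,e=fit('wrist',[(-78,-75,10),(-78,75,10),(78,75,10),(78,-75,10)]*np.array([.001]),pix,[.483,.15,-.31],k);print(m,np.degrees(m[2]),e.tolist())
pix=np.array([(299,199),(506,199),(495,357),(311,357)])*f
m2,e=fit('wrist',[(-56,-68,16),(-56,68,16),(56,68,16),(56,-68,16)]*np.array([.001]),pix,[.483,.15,-.31],k);print('plate',m2,np.degrees(m2[2]),e.tolist())
a=m[2];X=np.array([np.cos(a),np.sin(a)]);Y=np.array([-X[1],X[0]])
for v in(S.mean(0)[:2],q[:2]): print((v-m[:2])@X,(v-m[:2])@Y)
E
```

```text
[219.         181.58730159] 126 [0.47253979 0.11384939 0.0258    ]
[295.37068966 182.25862069] 116 [0.49781701 0.18956966 0.0258    ]
red [286.35294118 145.20588235] 34 [0.45874043 0.19179283 0.0198    ]
sep 0.0798279206383408 yaw -18.46022935538383 mid [0.4851784  0.15170953 0.0258    ]
[ 0.48677065  0.15164225 -0.32027309] -18.35029657226368 [[-0.9, -0.5], [1.3, -0.7], [0.6, 1.0], [-0.8, 1.5]]
plate [ 0.48632595  0.15186277 -0.3124879 ] -17.90423786420919 [[-0.2, 0.3], [0.2, 0.2], [1.1, -0.3], [-1.5, -0.2]]
-0.0015324682643887515 -0.0004374261046628502
-0.039245313005352764 0.029284267530689235
```

Run:
```python
from h import *
print(go([.489,-.235,.15],105.6))
```

```text
(array([-124.92, -367.86,  -18.93]), array([ 2.00e-02,  4.00e-02, -3.35e+01]))
```

Emit:
{"name": "step_arm", "arguments": {
  "translation": [
    [-12,-35,-19],
    [-24,-70,-19],
    [-36,-105,-19],
    [-48,-140,-19],
    [-60,-175,-19],
    [-72,-210,-19],
    [-84,-245,-19],
    [-96,-280,-19],
    [-108,-315,-19],
    [-120,-350,-19],
    [-125,-368,-19],
    [-125,-368,-19]
  ],
  "twist": [
    [0,0,-3],
    [0,0,-6],
    [0,0,-9],
    [0,0,-12],
    [0,0,-15],
    [0,0,-18],
    [0,0,-21],
    [0,0,-24],
    [0,0,-27],
    [0,0,-30],
    [0,0,-33.5],
    [0,0,-33.5]
  ]
}}

```text
time_s: 2.73
tool_pos: [0.4895, -0.2385, 0.1505]
ee_rot: [-0.136, 0.991, -0.001, 0.001]
wrist_force: [-0.1, 0.4, -0.7]
opening: 0.0914
finger_force: 0.0
```

Emit:
{"name": "step_arm", "arguments": {
  "translation": [
    [0,0,0],
    [0,0,0],
    [0,0,0]
  ],
  "twist": [
    [0,0,0],
    [0,0,0],
    [0,0,0]
  ]
}}

```text
time_s: 2.98
tool_pos: [0.4889, -0.2348, 0.1497]
ee_rot: [-0.136, 0.991, -0.0, 0.0]
wrist_force: [-1.2, 0.1, 0.2]
opening: 0.0913
finger_force: 0.0
```

Run:
```python
from h import *
s=r.read_state(); im=save('wrist','w2'); print(s['tool_pos'],s['time_s'],go([.489,-.235,.15],105.6))
cv2.imwrite('pics/w2b.png',cv2.resize(im[:,:,::-1],(800,600),interpolation=cv2.INTER_CUBIC))
```

```text
[ 0.48893587 -0.23480348  0.14972705] 2.9833 (array([-0.06, -0.12, -0.34]), array([-0.  ,  0.01, -0.01]))
```

View pics/w2b.png

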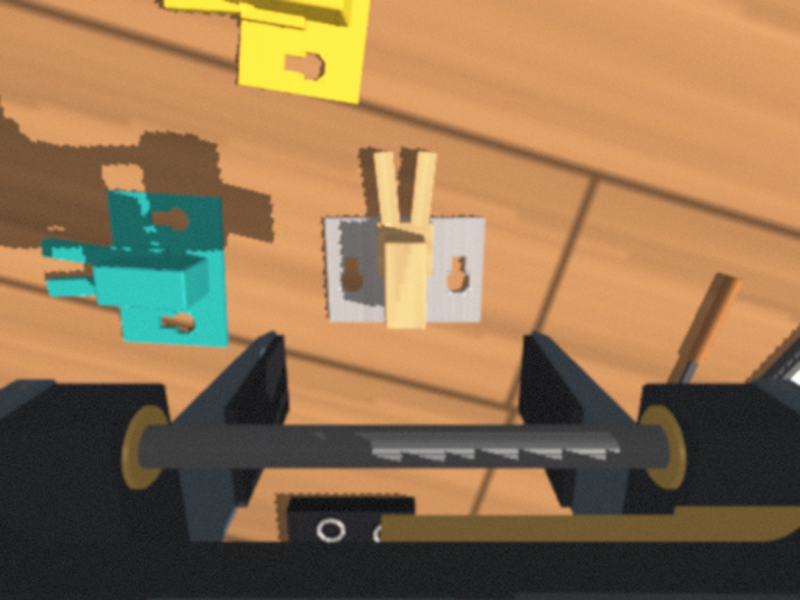

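The plate corners are at (323,217), (485,217), (481,322) and (329,322), and the block top runs from (384,241) to (427,328). The tongue points up the picture, which is −x.

Run:
```python
from h import *
k=cal('wrist'); f=.64
p,e=fit('wrist',[(-40,-58,5),(-40,58,5),(40,58,5),(40,-58,5)]*np.array([.001]),np.array([(323,217),(485,217),(481,322),(329,322)])*f,[.489,-.235,.27],k);print(p,np.degrees(p[2]),e.tolist())
b,e=fit('wrist',[(-30,-14,48),(-30,14,48),(30,14,48),(30,-14,48)]*np.array([.001]),np.array([(384,241),(425,241),(427,328),(386,328)])*f,[.489,-.235,.27],k);print(b,np.degrees(b[2]),e.tolist())
h=(p+b)/2
# grasp point 36mm -> TCP z 17mm
print(go([p[0],p[1],.017],np.degrees(p[2])+90),r.read_state()['joint_positions'])
```

```text
[ 0.49158313 -0.23336857  0.27420152] 15.71058961070534 [[0.8, 0.4], [-0.3, 0.1], [-0.8, -0.5], [0.3, -0.2]]
[ 0.4907417  -0.23291943  0.2897362 ] 16.600661237046282 [[-0.6, 0.1], [1.0, -0.4], [-0.0, -0.1], [-0.2, 0.4]]
(array([ -2.96,   0.77, 132.66]), array([-0.  ,  0.01, -0.12])) [-4.90888437e-01  1.75388005e-01  2.07003907e+00  6.21012638e-05
  8.95989634e-01 -2.33385532e+00]
```

Emit:
{"name": "step_arm", "arguments": {
  "translation": [
    [-3,1,20],
    [-3,1,45],
    [-3,1,70],
    [-3,1,90],
    [-3,1,105],
    [-3,1,118],
    [-3,1,126],
    [-3,1,131],
    [-3,1,132.5],
    [-3,1,132.5],
    [-3,1,132.5]
  ],
  "twist": [
    [0,0,0],
    [0,0,0],
    [0,0,0],
    [0,0,0],
    [0,0,0],
    [0,0,0],
    [0,0,0],
    [0,0,0],
    [0,0,0],
    [0,0,0],
    [0,0,0]
  ]
}}

```text
time_s: 3.95
tool_pos: [0.4917, -0.2346, 0.0176]
ee_rot: [-0.135, 0.991, -0.0, 0.0]
wrist_force: [-0.3, 0.5, -0.7]
opening: 0.0913
finger_force: 0.0
```

Emit:
{"name": "step_arm", "arguments": {
  "grip": 0,
  "translation": [
    [0,0,0],
    [0,0,0],
    [0,0,0],
    [0,0,0],
    [0,0,0],
    [0,0,0],
    [0,0,0],
    [0,0,0],
    [0,0,0],
    [0,0,0]
  ],
  "twist": [
    [0,0,0],
    [0,0,0],
    [0,0,0],
    [0,0,0],
    [0,0,0],
    [0,0,0],
    [0,0,0],
    [0,0,0],
    [0,0,0],
    [0,0,0]
  ]
}}

```text
time_s: 4.78
tool_pos: [0.4913, -0.2344, 0.0169]
ee_rot: [-0.135, 0.991, -0.0, -0.0]
wrist_force: [0.1, -0.1, -0.3]
opening: 0.0274
finger_force: 0.0
```

Emit:
{"name": "step_arm", "arguments": {
  "translation": [
    [0,0,0],
    [0,0,0],
    [0,0,0]
  ],
  "twist": [
    [0,0,0],
    [0,0,0],
    [0,0,0]
  ]
}}

```text
time_s: 5.03
tool_pos: [0.4913, -0.2344, 0.0169]
ee_rot: [-0.135, 0.991, 0.0, -0.0]
wrist_force: [0.1, -0.4, 0.1]
opening: 0.0073
finger_force: 0.0
```

Run:
```python
from h import *
im=save('wrist','w3'); s=r.read_state(); print(s['opening'],s['finger_force'],s['time_s'])
t=read_camera('top')[:,:,::-1][140:270,270:420]; t=cv2.resize(t,(400,347),interpolation=cv2.INTER_CUBIC)
w=cv2.resize(im[:,:,::-1],(400,300)); c=np.zeros((347,800,3),np.uint8); c[:300,:400]=w; c[:,400:]=t
cv2.imwrite('pics/w3b.png',c)
```

```text
0.003445095147941543 0.0 5.0833
```

View pics/w3b.png

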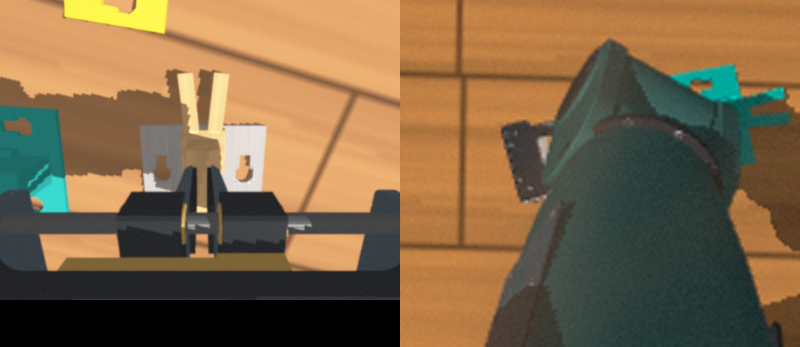

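Emit:
{"name": "step_arm", "arguments": {
  "translation": [
    [0,0,0],
    [0,0,0],
    [0,0,0]
  ],
  "twist": [
    [0,0,0],
    [0,0,0],
    [0,0,0]
  ]
}}

```text
time_s: 5.38
tool_pos: [0.4913, -0.2344, 0.0169]
ee_rot: [-0.135, 0.991, -0.0, 0.0]
wrist_force: [-0.8, -0.4, -0.0]
opening: 0.0002
finger_force: 0.0
```

Run:
```python
from h import *
im=save('wrist','w4'); s=r.read_state(); print(s['opening'],s['finger_force'],s['wrist_force'],s['time_s'])
print(proj('wrist',s['tool_pos']))
cv2.imwrite('pics/w4b.png',cv2.resize(im[140:360,150:370,::-1],(600,600),interpolation=cv2.INTER_CUBIC))
```

```text
0.00014379324581683685 0.0 [-0.09505213  0.43989667 -0.16133793] 5.4333
[[258.22342256 218.14795681]]
```

View pics/w4b.png

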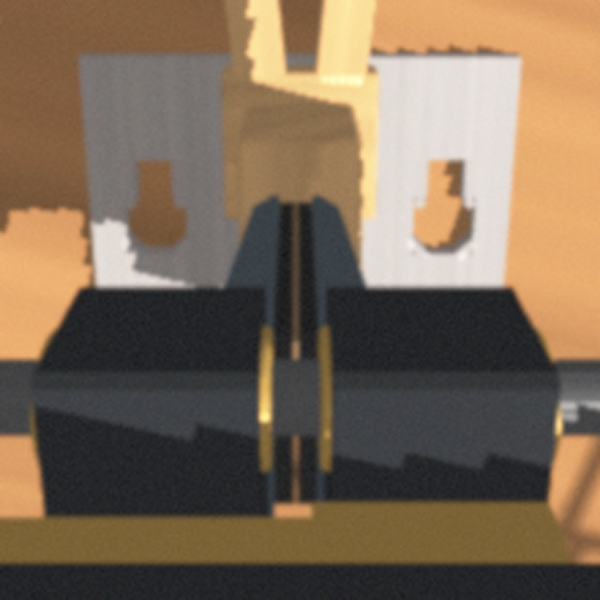

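The fingers closed on nothing (opening 0, no force), and they are drawn over the block's top. From the w1 picture, the 91 mm opening spans 152 px, so the tips' near edge is 184 mm from the camera. That puts the real fingertips about 31 mm behind the reported TCP, at a height of about 48 mm, just over the block's top. So the reported TCP isn't at the fingertips as the description says. I'll open and go down in guarded steps, trusting force and image over the stated offset.

Emit:
{"name": "step_arm", "arguments": {
  "grip": 100,
  "translation": [
    [0,0,-5],
    [0,0,-5],
    [0,0,-5],
    [0,0,-5],
    [0,0,-5],
    [0,0,-5],
    [0,0,-5],
    [0,0,-5],
    [0,0,-5],
    [0,0,-5],
    [0,0,-5],
    [0,0,-5]
  ],
  "twist": [
    [0,0,0],
    [0,0,0],
    [0,0,0],
    [0,0,0],
    [0,0,0],
    [0,0,0],
    [0,0,0],
    [0,0,0],
    [0,0,0],
    [0,0,0],
    [0,0,0],
    [0,0,0]
  ]
}}

```text
time_s: 6.43
tool_pos: [0.4913, -0.2344, 0.0219]
ee_rot: [-0.135, 0.991, 0.0, -0.0]
wrist_force: [1.0, 0.1, -0.6]
opening: 0.0777
finger_force: 0.0
```

Run:
```python
from h import *
im=save('wrist','w5'); k=cal('wrist'); s=r.read_state(); print(s['tool_pos'],s['opening'])
# detect fingertip inner edges: dark finger rows near tip
g=im.sum(2)
for v in range(206,262,6):
    row=g[v]; d=np.nonzero(row<200)[0]; 
    L=d[d<256]; Rr=d[d>=256]; print(v,L.max() if len(L) else None,Rr.min() if len(Rr) else None)
```

```text
[ 0.49131146 -0.23438493  0.0219367 ] 0.08154951391823068
206 None None
212 None None
218 192 324
224 192 324
230 192 324
236 193 323
242 193 323
248 193 323
254 194 322
260 194 322
```

Emit:
{"name": "step_arm", "arguments": {
  "translation": [
    [0,0,3],
    [0,0,6],
    [0,0,9],
    [0,0,12],
    [0,0,15],
    [0,0,18],
    [0,0,18]
  ],
  "twist": [
    [0,0,0],
    [0,0,0],
    [0,0,0],
    [0,0,0],
    [0,0,0],
    [0,0,0],
    [0,0,0]
  ]
}}

```text
time_s: 7.07
tool_pos: [0.4909, -0.2342, 0.0032]
ee_rot: [-0.135, 0.991, 0.0, -0.0]
wrist_force: [0.6, -0.1, -0.5]
opening: 0.0911
finger_force: 0.0
```

Emit:
{"name": "step_arm", "arguments": {
  "translation": [
    [0,0,2],
    [0,0,4],
    [0,0,6],
    [0,0,8],
    [0,0,10],
    [0,0,10]
  ],
  "twist": [
    [0,0,0],
    [0,0,0],
    [0,0,0],
    [0,0,0],
    [0,0,0],
    [0,0,0]
  ]
}}

```text
time_s: 7.57
tool_pos: [0.4911, -0.2343, -0.0065]
ee_rot: [-0.135, 0.991, 0.0, -0.0]
wrist_force: [-0.1, 0.4, 0.3]
opening: 0.0914
finger_force: 0.0
```

Emit:
{"name": "step_arm", "arguments": {
  "translation": [
    [0,0,2],
    [0,0,4],
    [0,0,6],
    [0,0,8],
    [0,0,8]
  ],
  "twist": [
    [0,0,0],
    [0,0,0],
    [0,0,0],
    [0,0,0],
    [0,0,0]
  ]
}}

```text
time_s: 7.98
tool_pos: [0.4911, -0.2343, -0.0145]
ee_rot: [-0.135, 0.991, 0.0, -0.0]
wrist_force: [0.3, 0.4, 0.8]
opening: 0.0909
finger_force: 0.0
```

Emit:
{"name": "step_arm", "arguments": {
  "grip": 0,
  "translation": [
    [0,0,0],
    [0,0,0],
    [0,0,0],
    [0,0,0],
    [0,0,0],
    [0,0,0],
    [0,0,0],
    [0,0,0],
    [0,0,0],
    [0,0,0],
    [0,0,0],
    [0,0,0]
  ],
  "twist": [
    [0,0,0],
    [0,0,0],
    [0,0,0],
    [0,0,0],
    [0,0,0],
    [0,0,0],
    [0,0,0],
    [0,0,0],
    [0,0,0],
    [0,0,0],
    [0,0,0],
    [0,0,0]
  ]
}}

```text
time_s: 8.98
tool_pos: [0.4912, -0.2343, -0.0141]
ee_rot: [-0.135, 0.991, 0.0, -0.0]
wrist_force: [-0.6, 1.0, 0.8]
opening: 0.0279
finger_force: 30.0
```

The block is gripped at 27.9 mm with 30 N. Next I'll lift and measure the plate in the tool frame.

Emit:
{"name": "step_arm", "arguments": {
  "translation": [
    [0,0,-10],
    [0,0,-25],
    [0,0,-45],
    [0,0,-65],
    [0,0,-85],
    [0,0,-100],
    [0,0,-100],
    [0,0,-100],
    [0,0,-100]
  ],
  "twist": [
    [0,0,0],
    [0,0,0],
    [0,0,0],
    [0,0,0],
    [0,0,0],
    [0,0,0],
    [0,0,0],
    [0,0,0],
    [0,0,0]
  ]
}}

```text
time_s: 9.73
tool_pos: [0.4907, -0.2341, 0.0852]
ee_rot: [-0.135, 0.991, 0.0, -0.0]
wrist_force: [-0.1, -0.3, -4.7]
opening: 0.0279
finger_force: 30.0
```

Run:
```python
from h import *
s=r.read_state(); im=save('wrist','w6'); print(s['tool_pos'],s['wrist_force'],s['wrist_torque'],s['opening'],s['time_s'])
cv2.imwrite('pics/w6b.png',cv2.resize(im[120:300,130:390,::-1],(800,554),interpolation=cv2.INTER_CUBIC))
print(go([.485,.150,s['tool_pos'][2]],71.7))
```

```text
[ 0.49070367 -0.2340998   0.08519724] [-0.08246979 -0.26416105 -4.67947904] [0.07738862 0.02638738 0.00363738] 0.02794128716210157 9.7333
(array([-9.7520e+01,  3.7146e+02, -2.0000e-02]), array([ 0.04, -0.09, 33.83]))
```

View pics/w6b.png

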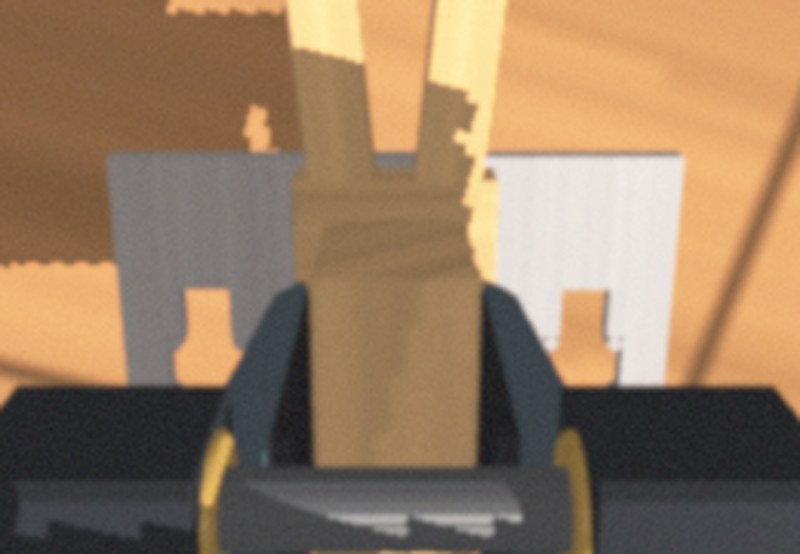

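The held plate's −x top corners are at crop (107,153) and (684,153), and the slot ends are at row 290, columns 187–231 and 563–608. It is level and square.

Run:
```python
from h import *
k=cal('wrist'); s=r.read_state(); A=R.from_quat(s['ee_rot']).as_matrix()
c=lambda u,v:np.array([130+u/3.077-.35,120+v/3.077-.35])
# plate top corners at (-40,+-58), side edges at (128,385),(664,385)
px=np.array([c(107,153),c(684,153),c(187,290),c(231,290),c(563,290),c(608,290)])
P=np.array([(-40,-58,0),(-40,58,0),(-11.5,-45,0),(-11.5,-35,0),(-11.5,35,0),(-11.5,45,0)])/1000
# unknown: plate pose in tool frame x,y,z,yaw (top surface), tool z down; plate x=-tool x, plate y=+tool y
def W(p):
    a=p[3]; q=np.c_[-P[:,0]*np.cos(a)-P[:,1]*np.sin(a)+p[0], P[:,1]*np.cos(a)-P[:,0]*np.sin(a)+p[1], np.full(len(P),p[2])]
    return (A@q.T).T+s['tool_pos']
f=lambda p:(proj('wrist',W(p),k)-px).ravel()
o=least_squares(f,[0,0,-.02,0]); print(o.x*1000,np.degrees(o.x[3])); print(f(o.x).reshape(-1,2).round(1).tolist())
```

```text
[ -0.86990671   0.20777746 -17.83639517  -0.33229534] -0.019039120374681223
[[0.7, 1.2], [0.1, 1.0], [-1.3, -0.5], [-0.2, -0.5], [-0.0, -0.6], [0.8, -0.6]]
```

Run:
```python
from h import *
print(go([.542,.133,.045],71.7), go([.4769,.1544,.045],71.7)[0])
```

```text
(array([-147.93,  339.77,   40.08]), array([ 0.04, -0.09, 33.83])) [-90.94 377.82  40.19]
```

Emit:
{"name": "step_arm", "arguments": {
  "translation": [
    [-13,30,0],
    [-26,60,0],
    [-39,90,0],
    [-52,120,0],
    [-65,150,0],
    [-78,180,0],
    [-91,210,0],
    [-104,240,0],
    [-117,270,0],
    [-130,300,0],
    [-143,328,0],
    [-148,340,0]
  ],
  "twist": [
    [0,0,3],
    [0,0,6],
    [0,0,9],
    [0,0,12],
    [0,0,15],
    [0,0,18],
    [0,0,21],
    [0,0,24],
    [0,0,27],
    [0,0,30],
    [0,0,33],
    [0,0,33.8]
  ]
}}

```text
time_s: 10.78
tool_pos: [0.5427, 0.1358, 0.0849]
ee_rot: [0.16, 0.987, -0.0, -0.001]
wrist_force: [0.2, -0.5, -4.0]
opening: 0.028
finger_force: 30.0
```

Emit:
{"name": "step_arm", "arguments": {
  "translation": [
    [0,0,10],
    [0,0,20],
    [0,0,30],
    [0,0,40],
    [0,0,40],
    [0,0,40]
  ],
  "twist": [
    [0,0,0],
    [0,0,0],
    [0,0,0],
    [0,0,0],
    [0,0,0],
    [0,0,0]
  ]
}}

```text
time_s: 11.28
tool_pos: [0.5421, 0.132, 0.0449]
ee_rot: [0.159, 0.987, -0.0, -0.001]
wrist_force: [-0.3, -0.0, -3.2]
opening: 0.0278
finger_force: 30.0
```

Run:
```python
from h import *
s=r.read_state(); k=cal('wrist'); im=save('wrist','w7'); A=R.from_quat(s['ee_rot']).as_matrix(); print(s['tool_pos'],s['wrist_force'],s['time_s'])
pp=proj('wrist',[[.4725,.1138,.0258],[.4978,.1896,.0258]],k); print(pp)
I=im.astype(int); br=(I[:,:,0]-I[:,:,2]>70)&(I[:,:,1]-I[:,:,2]>30)
for u,v in pp:
    c,n=blob(I,br,u,v,14); w=ray('wrist',*c,.0258,k); print(c,n,w,(A.T@(w-s['tool_pos'])*1000).round(2))
x0,y0=int(pp[:,0].mean()-130),int(pp[:,1].mean()-50); x0=max(x0,0);y0=max(y0,0);print(x0,y0)
cv2.imwrite('pics/w7b.png',cv2.resize(im[y0:y0+180,x0:x0+260,::-1],(800,554),interpolation=cv2.INTER_CUBIC))
```

```text
[0.54213274 0.13197079 0.04492147] [-0.31761534 -0.02272339 -3.18832106] 11.2833
[[203.59793323 129.55376654]
 [315.16542047 129.7617827 ]]
[207.37662338 129.6038961 ] 154 [0.47338569 0.11635742 0.0258    ] [ 60.33 -36.41  19.26]
[314.80076628 129.87356322] 261 [0.49779407 0.1893314  0.0258    ] [60.08 40.54 19.18]
129 79
```

View pics/w7b.png

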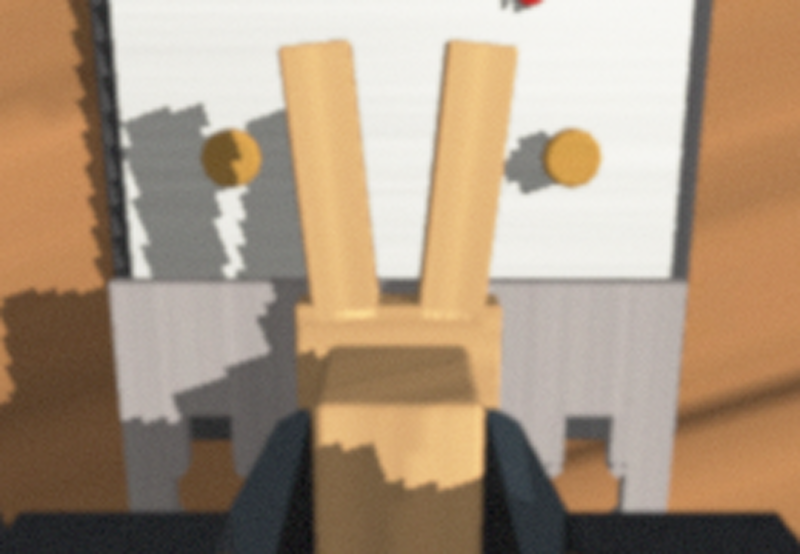

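Measured in the tool frame, the screws are at x ≈ 60.2, y ≈ +40.5 and −39.0 (left screw at crop (231,158), right at (572,157)), which agrees with the first look. The hole middle is at x ≈ −8.5, y ≈ +0.2, so the shift is +68.7 mm in x and +0.5 mm in y. I'll move over, then down to just above the heads.

Emit:
{"name": "step_arm", "arguments": {
  "translation": [
    [20,0.5,0],
    [40,0.5,0],
    [55,0.5,0],
    [68.7,0.5,0],
    [68.7,0.5,8],
    [68.7,0.5,16],
    [68.7,0.5,24],
    [68.7,0.5,29],
    [68.7,0.5,29],
    [68.7,0.5,29],
    [68.7,0.5,29]
  ],
  "twist": [
    [0,0,0],
    [0,0,0],
    [0,0,0],
    [0,0,0],
    [0,0,0],
    [0,0,0],
    [0,0,0],
    [0,0,0],
    [0,0,0],
    [0,0,0],
    [0,0,0]
  ]
}}

```text
time_s: 12.25
tool_pos: [0.4781, 0.1548, 0.0169]
ee_rot: [0.159, 0.987, -0.0, 0.0]
wrist_force: [0.1, -0.5, -4.1]
opening: 0.0281
finger_force: 30.0
```

Emit:
{"name": "step_arm", "arguments": {
  "translation": [
    [0,0,1],
    [0,0,2],
    [0,0,3],
    [0,0,3.5],
    [0,0,4],
    [0,0,4],
    [0,0,4]
  ],
  "twist": [
    [0,0,0],
    [0,0,0],
    [0,0,0],
    [0,0,0],
    [0,0,0],
    [0,0,0],
    [0,0,0]
  ]
}}

```text
time_s: 12.83
tool_pos: [0.4778, 0.1549, 0.0129]
ee_rot: [0.159, 0.987, 0.0, 0.0]
wrist_force: [0.3, -0.2, -4.8]
opening: 0.0277
finger_force: 30.0
```

Run:
```python
from h import *
s=r.read_state(); print(s['tool_pos'],s['wrist_force'],s['wrist_torque'],go([.4769,.1544,.012],71.7))
```

```text
[0.47777754 0.15485219 0.01293694] [ 0.27157236 -0.24878445 -4.80366779] [-0.0083564  -0.02271188 -0.01787897] (array([ 0.69, -0.7 ,  0.94]), array([0.  , 0.  , 0.04]))
```

Emit:
{"name": "step_arm", "arguments": {
  "translation": [
    [0.2,-0.2,0.5],
    [0.2,-0.2,1],
    [0.2,-0.2,1.5],
    [0.2,-0.2,1.5],
    [0.2,-0.2,1.5]
  ],
  "twist": [
    [0,0,0],
    [0,0,0],
    [0,0,0],
    [0,0,0],
    [0,0,0]
  ]
}}

```text
time_s: 13.25
tool_pos: [0.4775, 0.1547, 0.0114]
ee_rot: [0.159, 0.987, -0.0, -0.0]
wrist_force: [-0.1, 0.0, -4.1]
opening: 0.0278
finger_force: 30.0
```

Emit:
{"name": "step_arm", "arguments": {
  "translation": [
    [0,0,0.5],
    [0,0,1],
    [0,0,1],
    [0,0,1]
  ],
  "twist": [
    [0,0,0],
    [0,0,0],
    [0,0,0],
    [0,0,0]
  ]
}}

```text
time_s: 13.58
tool_pos: [0.4775, 0.1547, 0.0104]
ee_rot: [0.159, 0.987, -0.0, -0.0]
wrist_force: [-1.2, -0.4, -3.6]
opening: 0.0279
finger_force: 30.0
```

The underside is at about 24.5 mm, below the 26.5 mm head tops, with no contact force, so the heads are in the holes. Continuing down gently.

Emit:
{"name": "step_arm", "arguments": {
  "translation": [
    [0,0,0.7],
    [0,0,1.4],
    [0,0,2.1],
    [0,0,2.8],
    [0,0,3.5],
    [0,0,3.5],
    [0,0,3.5]
  ],
  "twist": [
    [0,0,0],
    [0,0,0],
    [0,0,0],
    [0,0,0],
    [0,0,0],
    [0,0,0],
    [0,0,0]
  ]
}}

```text
time_s: 14.17
tool_pos: [0.4775, 0.1547, 0.0069]
ee_rot: [0.159, 0.987, -0.0, -0.0]
wrist_force: [-0.3, -0.1, -3.7]
opening: 0.0276
finger_force: 30.0
```

Emit:
{"name": "step_arm", "arguments": {
  "translation": [
    [0,0,0.7],
    [0,0,1.4],
    [0,0,2.1],
    [0,0,2.8],
    [0,0,3.5],
    [0,0,3.5],
    [0,0,3.5]
  ],
  "twist": [
    [0,0,0],
    [0,0,0],
    [0,0,0],
    [0,0,0],
    [0,0,0],
    [0,0,0],
    [0,0,0]
  ]
}}

```text
time_s: 14.75
tool_pos: [0.4776, 0.1547, 0.0035]
ee_rot: [0.159, 0.987, 0.0, 0.0]
wrist_force: [0.5, -0.6, -2.2]
opening: 0.0279
finger_force: 30.0
```

Emit:
{"name": "step_arm", "arguments": {
  "translation": [
    [0,0,0.4],
    [0,0,0.8],
    [0,0,0.8],
    [0,0,0.8]
  ],
  "twist": [
    [0,0,0],
    [0,0,0],
    [0,0,0],
    [0,0,0]
  ]
}}

```text
time_s: 15.08
tool_pos: [0.4776, 0.1547, 0.0027]
ee_rot: [0.159, 0.987, 0.0, 0.0]
wrist_force: [0.9, -0.6, -1.0]
opening: 0.0278
finger_force: 30.0
```

Emit:
{"name": "step_arm", "arguments": {
  "translation": [
    [0,0,0.2],
    [0,0,0.4],
    [0,0,0.4],
    [0,0,0.4]
  ],
  "twist": [
    [0,0,0],
    [0,0,0],
    [0,0,0],
    [0,0,0]
  ]
}}

```text
time_s: 15.42
tool_pos: [0.4776, 0.1547, 0.0023]
ee_rot: [0.159, 0.987, 0.0, 0.0]
wrist_force: [1.3, 0.1, -2.5]
opening: 0.0276
finger_force: 30.0
```

Emit:
{"name": "step_arm", "arguments": {
  "translation": [
    [0,0,0.2],
    [0,0,0.4],
    [0,0,0.4],
    [0,0,0.4]
  ],
  "twist": [
    [0,0,0],
    [0,0,0],
    [0,0,0],
    [0,0,0]
  ]
}}

```text
time_s: 15.75
tool_pos: [0.4776, 0.1547, 0.0019]
ee_rot: [0.159, 0.987, 0.0, 0.0]
wrist_force: [-0.3, 0.1, 0.5]
opening: 0.0281
finger_force: 30.0
```

Emit:
{"name": "step_arm", "arguments": {
  "translation": [
    [0,0,0.15],
    [0,0,0.3],
    [0,0,0.3],
    [0,0,0.3]
  ],
  "twist": [
    [0,0,0],
    [0,0,0],
    [0,0,0],
    [0,0,0]
  ]
}}

```text
time_s: 16.08
tool_pos: [0.4776, 0.1547, 0.0019]
ee_rot: [0.159, 0.987, 0.0, 0.0]
wrist_force: [-3.0, -0.3, 10.0]
opening: 0.0279
finger_force: 30.0
```

Firm contact: the plate is down at tool z 1.9 mm with about 14 N. I'll ease off 0.3 mm and slide along tool −x, which is mount +x.

Emit:
{"name": "step_arm", "arguments": {
  "translation": [
    [0,0,-0.3],
    [0,0,-0.3],
    [-1,0,-0.3],
    [-2.5,0,-0.3],
    [-4,0,-0.3],
    [-5.5,0,-0.3],
    [-7,0,-0.3],
    [-8.5,0,-0.3],
    [-10,0,-0.3],
    [-10,0,-0.3],
    [-10,0,-0.3]
  ],
  "twist": [
    [0,0,0],
    [0,0,0],
    [0,0,0],
    [0,0,0],
    [0,0,0],
    [0,0,0],
    [0,0,0],
    [0,0,0],
    [0,0,0],
    [0,0,0],
    [0,0,0]
  ]
}}

```text
time_s: 17.0
tool_pos: [0.4862, 0.1516, 0.0019]
ee_rot: [0.159, 0.987, -0.0, -0.001]
wrist_force: [-7.2, 0.7, 10.8]
opening: 0.0279
finger_force: 30.0
```

Emit:
{"name": "step_arm", "arguments": {
  "translation": [
    [-1,0,0],
    [-2,0,0],
    [-3,0,0],
    [-4,0,0],
    [-4,0,0],
    [-4,0,0]
  ],
  "twist": [
    [0,0,0],
    [0,0,0],
    [0,0,0],
    [0,0,0],
    [0,0,0],
    [0,0,0]
  ]
}}

```text
time_s: 17.5
tool_pos: [0.49, 0.1503, 0.0019]
ee_rot: [0.159, 0.987, -0.0, -0.001]
wrist_force: [-6.6, 0.5, 11.6]
opening: 0.0276
finger_force: 30.0
```

Emit:
{"name": "step_arm", "arguments": {
  "translation": [
    [0,0,-0.3],
    [-0.7,0,-0.3],
    [-1.4,0,-0.3],
    [-1.4,0,-0.3],
    [-1.4,0,-0.3]
  ],
  "twist": [
    [0,0,0],
    [0,0,0],
    [0,0,0],
    [0,0,0],
    [0,0,0]
  ]
}}

```text
time_s: 17.92
tool_pos: [0.4921, 0.1498, 0.002]
ee_rot: [0.159, 0.987, -0.0, -0.0]
wrist_force: [0.3, -0.3, -4.5]
opening: 0.0274
finger_force: 30.0
```

Emit:
{"name": "step_arm", "arguments": {
  "translation": [
    [-0.5,0,0],
    [-1,0,0],
    [-1,0,0],
    [-1,0,0]
  ],
  "twist": [
    [0,0,0],
    [0,0,0],
    [0,0,0],
    [0,0,0]
  ]
}}

```text
time_s: 18.25
tool_pos: [0.4928, 0.1495, 0.002]
ee_rot: [0.159, 0.987, -0.0, -0.0]
wrist_force: [-2.4, 2.1, -4.6]
opening: 0.0281
finger_force: 30.0
```

Emit:
{"name": "step_arm", "arguments": {
  "translation": [
    [-0.3,0,0],
    [-0.6,0,0],
    [-0.6,0,0],
    [-0.6,0,0]
  ],
  "twist": [
    [0,0,0],
    [0,0,0],
    [0,0,0],
    [0,0,0]
  ]
}}

```text
time_s: 18.58
tool_pos: [0.4928, 0.1495, 0.002]
ee_rot: [0.159, 0.987, -0.0, -0.001]
wrist_force: [-6.3, 3.3, -0.3]
opening: 0.0277
finger_force: 30.0
```

Run:
```python
from h import *
s=r.read_state(); im=save('wrist','w8'); k=cal('wrist'); A=R.from_quat(s['ee_rot']).as_matrix(); print(s['tool_pos'],s['wrist_force'],s['time_s'])
I=im.astype(int); p=proj('wrist',[.4587,.1918,.0198],k)[0]; c,n=blob(I,I[:,:,0]-I[:,:,1]>90,*p,16); print(p,c,n,ray('wrist',*c,.0195,k))
x0,y0=int(p[0]-150),int(p[1]-60)
cv2.imwrite('pics/w8b.png',cv2.resize(im[max(y0,0):y0+150,x0:x0+200,::-1],(800,600),interpolation=cv2.INTER_CUBIC))
```

```text
[0.49281242 0.14946414 0.00196728] [-6.26788382  3.27422926 -0.30489521] 18.5833
[306.21919668 159.87697312] [305.71171171 159.68468468] 111 [0.45855793 0.1915625  0.0195    ]
```

View pics/w8b.png

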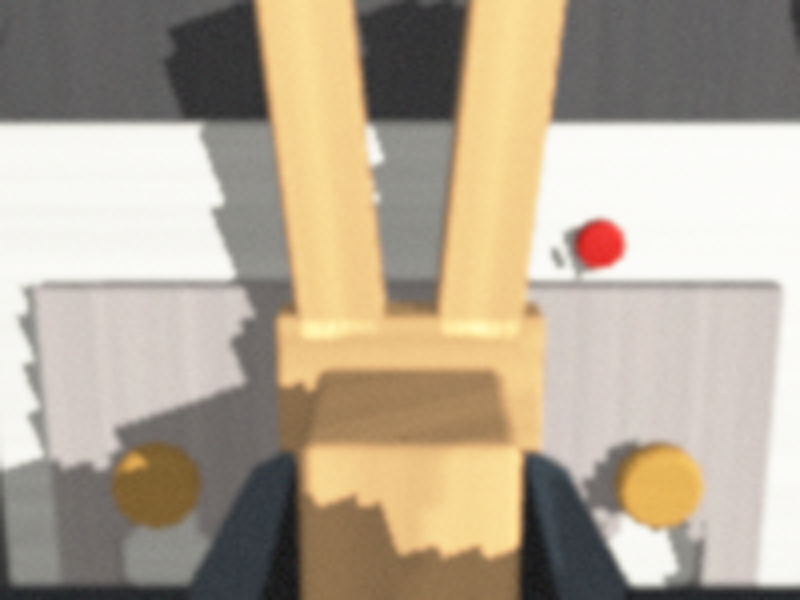

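The picture shows the red pin standing up behind the plate's edge at crop (600,243), with the heads over the slots at (155,485) and (660,485), and the x stop has been felt. I'll relax the push, let go and rise.

Emit:
{"name": "step_arm", "arguments": {
  "translation": [
    [0.3,0,0],
    [0.6,0,0],
    [0.6,0,0],
    [0.6,0,0]
  ],
  "twist": [
    [0,0,0],
    [0,0,0],
    [0,0,0],
    [0,0,0]
  ]
}}

```text
time_s: 18.97
tool_pos: [0.4928, 0.1495, 0.002]
ee_rot: [0.159, 0.987, -0.0, -0.0]
wrist_force: [-4.2, 2.4, -4.6]
opening: 0.0277
finger_force: 30.0
```

Emit:
{"name": "step_arm", "arguments": {
  "grip": 100,
  "translation": [
    [0,0,0],
    [0,0,0],
    [0,0,0],
    [0,0,0],
    [0,0,0],
    [0,0,0],
    [0,0,0],
    [0,0,0],
    [0,0,0],
    [0,0,0],
    [0,0,0],
    [0,0,0]
  ],
  "twist": [
    [0,0,0],
    [0,0,0],
    [0,0,0],
    [0,0,0],
    [0,0,0],
    [0,0,0],
    [0,0,0],
    [0,0,0],
    [0,0,0],
    [0,0,0],
    [0,0,0],
    [0,0,0]
  ]
}}

```text
time_s: 19.97
tool_pos: [0.4931, 0.1495, 0.0021]
ee_rot: [0.159, 0.987, -0.0, 0.0]
wrist_force: [-0.3, -0.1, 0.5]
opening: 0.0913
finger_force: 0.0
```

Emit:
{"name": "step_arm", "arguments": {
  "translation": [
    [0,0,-5],
    [0,0,-15],
    [0,0,-30],
    [0,0,-50],
    [0,0,-75],
    [0,0,-100],
    [0,0,-120],
    [0,0,-120],
    [0,0,-120],
    [0,0,-120]
  ],
  "twist": [
    [0,0,0],
    [0,0,0],
    [0,0,0],
    [0,0,0],
    [0,0,0],
    [0,0,0],
    [0,0,0],
    [0,0,0],
    [0,0,0],
    [0,0,0]
  ]
}}

```text
time_s: 20.8
tool_pos: [0.4928, 0.1495, 0.1221]
ee_rot: [0.159, 0.987, -0.0, 0.0]
wrist_force: [0.1, -0.1, -0.1]
opening: 0.0914
finger_force: 0.0
```

Run:
```python
from h import *
s=r.read_state(); im=save('wrist','w9'); print(s['tool_pos'],s['wrist_force'],s['opening'],s['time_s'])
cv2.imwrite('pics/w9b.png',cv2.resize(im[:260,120:400,::-1],(640,594),interpolation=cv2.INTER_CUBIC))
```

```text
[0.49278726 0.14946478 0.12212625] [ 0.06300006 -0.14144718 -0.12290101] 0.09144183077668981 20.8
```

View pics/w9b.png

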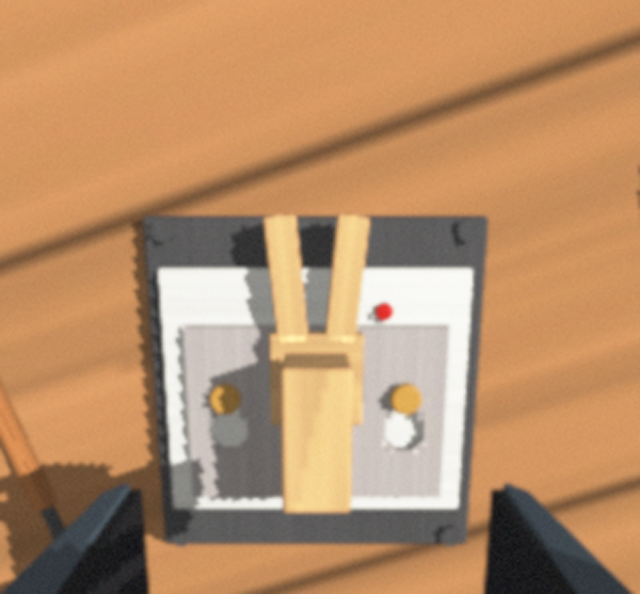

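The bench pin lies flat and square on the mount, with its heads in the slots at (225,400) and (405,400), the red pin up at (383,312) and the gripper clear. Handing in.

```bash
python3 -c "
from h import *
print(r.job_done())"
```

```text
the job is handed in; nothing more can be done
None
```

The bench pin is fitted, slid home and locked with the red pin up, then released and handed in at about 21 s (no verdict came back); the real fingertips sit about 31 mm behind the reported TCP, so my first grasp closed on air just above the block before I corrected for it.

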